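Third hand at the tray-corner jig

TASK

We are screwing together a pine tray for the paint jars. Pick up the loose rail, stand it on its long edge in the corner jig with its side snug along the long fence, and gently slide it along until its end butts squarely against the clamped end board. Keep pressing it there with a steady 10 newtons or so, without ramming it, and finish while still holding that push, since I am about to drive the screws; leave the paint jar, the tape roll and the cordless driver where they are.

Things in the scene. Friction and masses are not known exactly. Their poses are not given: they have to be found in the camera images.
- rail: the loose pine rail, a plain straight board 200 x 18 x 45 mm (x long, y thick, z high), about 0.1 kg, both ends alike; it starts standing on its long edge on the table. Origin: centre of its underside; x runs along its length, y across its thickness, z up
- rail_center (a point): the middle of the rail: 22.5 mm above the rail's origin, 100 mm from each end, same axes as the rail
- jig: the corner assembly jig, fixed to the table: plywood base 240 mm (x) by 300 mm (y), 12 mm thick; origin at the centre of its underside, z up. On it: a long fence, a short fence with the end board, and between them at x -75 to -20, y -125 to +85 mm a locked toggle clamp with a red handle, up to 65 mm above the table, that holds the end board. The corner between the fences is open for the screws
- fence (a point): middle of the long fence's working face at its top edge, on the jig at x 85, y -55, z 27 mm, jig's axes. The fence is a fixed wood strip 24 mm thick, only 15 mm higher than the base (27 mm above the table); its face looks to the jig's -x and runs along y from -140 to +30 mm of the jig
- end_board: the pine end board, 160 x 18 x 45 mm (x, y, z), clamped rigidly on edge against the short fence (as low as the long one, on the +y side), length along the jig's x. Origin: centre of its underside, on the jig's base, at x 5, y 94 mm of the jig. Its face towards -y (y +85 mm of the jig) is the stop for the rail's end; its far end is level with the long fence's face. It does not give
- seat (a point): the point of the jig (x 76, y -15, z 34.5 mm in the jig's frame, same axes as the jig) where the rail's middle lies when the rail stands on the base, its side against the long fence and its end against the end board; the rail's length then runs along this frame's y (either end first) and the push is towards its +y. Rubbing on base and fence takes a newton or more of the push
- paint_jar: bystander: a closed jar of blue paint with a white lid, 58 mm across, 66 mm high, loose; origin centre of its underside
- tape_roll: bystander: a roll of brown tape lying flat, 100 mm across, 48 mm high, loose; origin centre of its underside
- driver: bystander: a green and black cordless driver lying on its side, loose, 42 mm high. Origin under its barrel; the barrel runs along y from -30 to +107 mm at the bit's tip, the handle along -x to -104 mm
Things that resemble listed ones, but are neither listed nor needed, are in the scene too. Several things have the shape of the rail; the one meant has the colours described above.

How it is judged:
At the end, for the whole second after the job is handed in: The fingers are on the rail and press its end against the end board with 4 to 20 N throughout the last second; the rail is still, stands on the jig's base with its side along the long fence and its middle within 3 mm of the seat point in each axis, square to the jig within 0.03 rad (contact force between rail and end_board between 4 and 20 N and contact force between the fingers and rail above 1 N and x of rail_center in the frame of seat between -0.003 and 0.003 m and y of rail_center in the frame of seat between -0.003 and 0.003 m and z of rail_center in the frame of seat between -0.003 and 0.003 m and angle between the x axis of rail and the y axis of seat, either way round below 0.03 rad and angle between the z axis of rail and the z axis of seat, either way round below 0.03 rad and linear speed of rail below 0.01 m/s); the arm keeps its last pose, push and grip.
It fails at once if the end board is rammed: more than 40 N between the rail and the end board (contact force between rail and end_board above 40 N).
It fails at once if the paint jar is moved by more than 20 mm or tipped over (distance of paint_jar from where it was at the start of the episode above 0.02 m or angle between paint_jar's own z axis and vertical above 0.3 rad).
It fails at once if the tape roll is moved by more than 20 mm or tipped over (distance of tape_roll from where it was at the start of the episode above 0.02 m or angle between tape_roll's own z axis and vertical above 0.3 rad).
It fails at once if the cordless driver is moved by more than 20 mm or tipped over (distance of driver from where it was at the start of the episode above 0.02 m or angle between driver's own z axis and vertical above 0.3 rad).
It also fails if it takes over 54 s, if anything falls off the work surface, if the arm or the gripper's body presses on something with over 40 N, if the wrist force passes 120 N, or if a joint passes its speed limit or range.

ROBOT

A 7-joint arm with a two-finger parallel gripper is mounted at the origin on the work surface. World frame = base frame: x ahead of the robot, y to its left, z up, the work surface at z = 0. Lengths are in m, angles in rad, forces in N, time in s.
With the tool pointing down it reaches from about 0.4 to 0.85 m from the base axis. Payload 10.4 kg.
Tool frame: the origin (TCP) lies at the very end of the fingers, on their centre line; the grasp point (between the pads) lies 19 mm behind it; z points along the fingers, y is the line along which they close (so a half turn about z gives the same grasp; the last joint's range is limited). The gripper opens to 85 mm and grips with 20 to 120 N. Pads are 22 mm wide; open, the fingers measure 114 mm over their backs; the gripper's body (76 mm by 85 mm) begins 54 mm behind the grasp point. The pads swing forward as they close: fully open they stand 13 mm farther back than shut.
Start: joints at [1.255, 0.332, -0.065, 1.46, 0.022, 1.35, -0.088], TCP at [0.18, -0.598, 0.231] pointing down, gripper open.
Joint ranges: [-2.6, 2.6], [-0.5, 2.12], [-1.47, 1.34], [0.16, 2.42], [-1.27, 4.41], [0.06, 2.06], [-2.6, 2.6]. Speed limits (rad/s): [2.22, 2.22, 2.79, 2.79, 3.14, 3.14, 3.14].

INTERFACE

Orientations are given as a unit quaternion [x, y, z, w].
In Python, from workcell import manip, optics gives the robot as it stands.
- The arm moves only by the tool jog_arm, never from a script. Its arguments are lists of equal length, an entry for each row: "dr": the turn, a rotation vector about the tool's x, y, z normalised to -1 to 1, where 1 is 4 degrees, a list of three; "translation": the shift along the tool's x, y, z normalised to -1 to 1, where 1 is 0.025 m, a list of three; "jaw": the opening, from 0 (shut) to 1 (fully open). A call has 1 to 10 rows; each row shifts and turns the commanded pose from where the row before left it, along the tool's axes as they then stand; what a row does not reach is not made up. A row lasts 1/10 s, in which the tool goes at most 50 mm and 8.59 degrees, less where a joint would pass 70% of its speed; a pose out of reach is approached as far as the arm can. A call with a number of a shift or a turn outside -1 to 1 is refused whole. A call with a gripper value outside its range is refused whole. The fingers move at their own pace and stop on an object; "squeeze" is the grip in N (left out, the last holds). Time passes only in rows, so rows that do not move let the fingers close. It gives the time, the measured TCP pose, the force, the opening and the grip force at its end, in the units of the state.
- manip.get_obs(): the state, without advancing time (a new reading comes with each control period).
- optics.camera(name): name is "scene" or "top" or "wrist"; returns a dict with "color" (480x640x3 uint8, red, green, blue), "mtx" (3x3 intrinsics, pixels), "R" (3x3) and "t" (3): a world point X has camera coordinates R X + t. Camera axes: x right, y down, z forward; pixel columns grow to the right and rows downward; lengths in m; the calibration is good to about 2 mm. A picture is of the moment at which its call begins. There is no depth.
- manip.hand_in(): hands the job in; it is judged then, once.
The state is a dict: "clock": time; "joint_pos": joint angles; "joint_velocities": joint speeds; "tau": joint torques, N m; "position": TCP position; "ee_rot": TCP orientation; "ft_force": force on the tool from outside, world axes, zero at the start; "torque": the same for the moment, N m; "grip_width": opening from 0.0 (shut) to 1.0 (fully open); "grasp_force": force on a finger pad.
Only numpy, scipy, OpenCV 4.12 (cv2) and the standard library are available. Lean on these libraries where they do the work, as an engineer would, in place of code of your own. Each camera call takes 0.05 s, during which the arm holds its last target. There are 200 camera calls.

## Working session

There is one attempt and no reset: what is moved stays moved. The work goes in short steps, Python scripts to look and compute and a tool call to move; the robot and the scene stay as the last step left them, time stands still between calls to the robot, and variables do not carry over. Pictures are saved under pics/ and viewed, at most 10 in all, crops included, and the job is handed in when it is done.

Besides the shell and the picture viewer there is one more tool, called after "Emit:" as a command line: name --argument value ..., lists and objects as JSON in quotes. jog_arm: Moves the arm, as the interface text tells. Scaled input: -1 to 1 covers 0.025 m each way for a shift and 4 degrees each way for a turn. Its arguments: {"type":"object","properties":{"dr":{"type":"array","items":{"type":"array","items":{"type":"number"}}},"translation":{"type":"array","items":{"type":"array","items":{"type":"number"}}},"jaw":{"type":"array","items":{"type":"number"}},"squeeze":{"type":"number"}},"required":["dr","translation","jaw"]}

```bash
mkdir -p pics; python3 - <<'E'
from workcell import manip, optics
import cv2, pickle
o=manip.get_obs(); print({k:o[k] for k in('clock','position','ee_rot','ft_force','grip_width')})
d={}
for n in('scene','top','wrist'):
    c=optics.camera(n); d[n]=c; cv2.imwrite(f'pics/{n}0.png',c['color'][:,:,::-1])
    print(n,c['mtx'].tolist(),(-c['R'].T@c['t']).round(3),c['R'].round(3).tolist())
pickle.dump(d,open('c0.pkl','wb'))
E
```

```text
{'clock': 0.0, 'position': array([ 0.18027335, -0.59804281,  0.23051018]), 'ee_rot': array([ 9.89300860e-01,  1.45887931e-01, -1.43718955e-04, -7.06007154e-04]), 'ft_force': array([-0.34599795,  0.31909312, -0.57839796]), 'grip_width': 1.0066539590725523}
scene [[434.20404134961, 0.0, 316.59447399844396], [0.0, 434.20404134961, 229.39690989153905], [0.0, 0.0, 1.0]] [ 0.833 -0.533  0.77 ] [[0.851, 0.524, 0.007], [0.388, -0.62, -0.682], [-0.353, 0.584, -0.731]]
top [[443.45073644592196, 0.0, 313.1605631766872], [0.0, 443.45073644592196, 241.68566156847447], [0.0, 0.0, 1.0]] [3.520e-01 1.000e-03 1.214e+00] [[0.009, -0.999, -0.031], [-0.994, -0.006, -0.106], [0.106, 0.032, -0.994]]
wrist [[415.76248330789093, 0.0, 318.9626716741649], [0.0, 415.76248330789093, 243.34257279700648], [0.0, 0.0, 1.0]] [ 0.261 -0.574  0.373] [[0.288, -0.958, -0.001], [-0.905, -0.273, 0.325], [-0.312, -0.093, -0.946]]
```

View pics/top0.png

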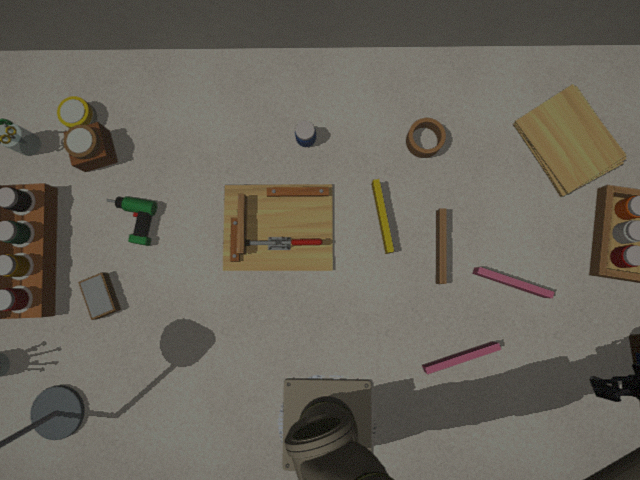

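View pics/scene0.png

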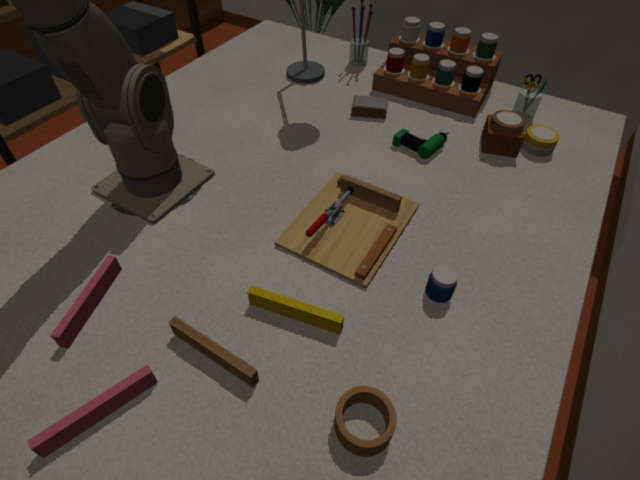

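Top view: the jig is at (279,227), with the end board at (238,227), the long fence at (300,190) and the clamp at (285,242). The jar is at (306,133), the tape at (427,137) and the driver at (137,215).

Rail-shaped candidates are yellow (385,216), brown wood (443,246) and two pink ones (514,282) and (462,357). The brown one matches the end board's pine colour. I'll confirm that in a crop.

```bash
python3 - <<'E'
import cv2,pickle,numpy as np
d=pickle.load(open('c0.pkl','rb'))
t=d['top']['color'][:,:,::-1]
s=d['scene']['color'][:,:,::-1]
a=cv2.resize(t[170:300,215:475],None,fx=3,fy=3,interpolation=cv2.INTER_CUBIC)
b=cv2.resize(s[170:390,160:430],(254,207)); 
a=np.clip(a*1.4,0,255).astype('uint8')
cv2.imwrite('pics/crop1.png',a)
h=cv2.cvtColor(t,cv2.COLOR_BGR2HSV)
for n,(u,v) in dict(rail=(443,246),yel=(385,216),endb=(240,210),fence=(300,191),base=(280,210),tab=(350,330)).items(): print(n,np.median(h[v-3:v+4,u-2:u+3].reshape(-1,3),0))
h=cv2.cvtColor(s,cv2.COLOR_BGR2HSV)
for n,(u,v) in dict(rail=(212,349),endb=(370,187),fence=(376,250),base=(330,250),tab=(230,290)).items(): print('s',n,np.median(h[v-2:v+3,u-2:u+3].reshape(-1,3),0))
E
```

```text
rail [ 16. 119. 101.]
yel [ 26. 194. 126.]
endb [ 16. 124. 110.]
fence [ 13. 159. 105.]
base [ 21. 108. 129.]
tab [ 21.  26. 126.]
s rail [ 15. 137.  92.]
s endb [ 15. 138.  97.]
s fence [ 13. 180.  94.]
s base [ 18. 125. 114.]
s tab [ 18.  34. 119.]
```

View pics/crop1.png

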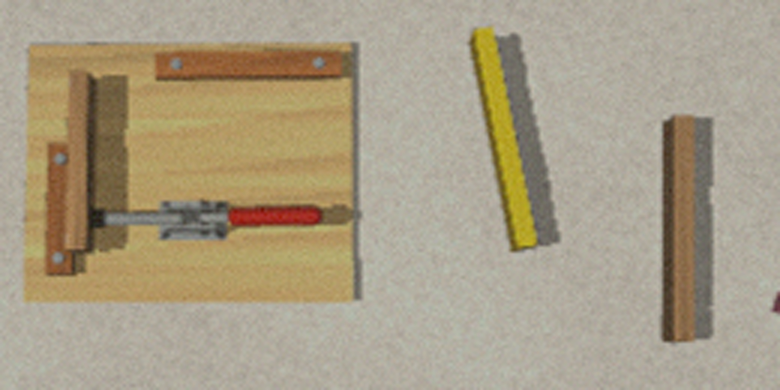

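The crop shows the brown rail (crop 680,228) with the same wood as the end board (crop 78,160). The yellow one is painted, so the brown one is the rail. Next I'll measure it and the jig.

```bash
cat > h.py <<'E'
import cv2,numpy as np
def ray(c,uv):
    uv=np.atleast_2d(uv).astype(float); d=np.c_[uv,np.ones(len(uv))]@np.linalg.inv(c['mtx']).T@c['R']
    return -c['R'].T@c['t'],d
def onz(c,uv,z):
    o,d=ray(c,uv); return o+d*((z-o[2])/d[:,2])[:,None]
def proj(c,X):
    x=(np.atleast_2d(X)@c['R'].T+c['t'])@c['mtx'].T; return x[:,:2]/x[:,2:]
def tri(c1,p1,c2,p2):
    P=[c['mtx']@np.c_[c['R'],c['t']] for c in(c1,c2)]
    X=cv2.triangulatePoints(P[0],P[1],np.float64(p1).T,np.float64(p2).T); return (X[:3]/X[3]).T
def comp(c,lo,hi,seed,k=0):
    h=cv2.cvtColor(c['color'],cv2.COLOR_RGB2HSV); m=cv2.inRange(h,np.array(lo),np.array(hi))
    if k: m=cv2.morphologyEx(m,cv2.MORPH_OPEN,np.ones((k,k)))
    n,l=cv2.connectedComponents(m); return (l==l[seed[1],seed[0]]).astype('uint8') if l[seed[1],seed[0]] else None
def hull(m):
    c=max(cv2.findContours(m,cv2.RETR_EXTERNAL,cv2.CHAIN_APPROX_NONE)[0],key=cv2.contourArea); return c
E
python3 - <<'E'
from h import *; import pickle
np.set_printoptions(precision=4,suppress=True)
d=pickle.load(open('c0.pkl','rb'));T,S=d['top'],d['scene']
for nm,c,sd,z in(('top',T,(443,246),.045),('scene',S,(212,349),.045)):
    m=comp(c,(8,75,50),(20,255,255),sd); k=hull(m); print(nm,'rail',m.sum(),cv2.minAreaRect(k)); 
    a=cv2.approxPolyDP(cv2.convexHull(k),2.,True)[:,0]; print(a.tolist()); print(onz(c,a,z))
for nm,c,sd in(('top',T,(280,210)),('scene',S,(330,250))):
    m=comp(c,(8,65,50),(26,255,255),sd); k=hull(m); a=cv2.approxPolyDP(cv2.convexHull(k),3.,True)[:,0]; print(nm,'jig',m.sum(),a.tolist());print(onz(c,a,.012))
m=comp(T,(8,65,50),(26,255,255),(280,210));r=cv2.minAreaRect(hull(m));b=cv2.boxPoints(r);print(r);w=onz(T,b,.012);print(w,np.linalg.norm(w-np.roll(w,1,0),axis=1),w.mean(0))
E
```

```text
top rail 779 ((441.0, 246.0), (74.0, 10.0), 90.0)
[[445, 209], [446, 282], [436, 283], [436, 211]]
[[ 0.5652 -0.3096  0.045 ]
 [ 0.3726 -0.3079  0.045 ]
 [ 0.3698 -0.282   0.045 ]
 [ 0.5597 -0.2859  0.045 ]]
scene rail 1005 ((212.50001525878906, 346.5000305175781), (99.63156127929688, 10.526501655578613), 33.17851257324219)
[[169, 322], [177, 317], [256, 371], [248, 376]]
[[ 0.3709 -0.3082  0.045 ]
 [ 0.376  -0.2922  0.045 ]
 [ 0.5702 -0.2994  0.045 ]
 [ 0.564  -0.314   0.045 ]]
top jig 8728 [[332, 185], [331, 270], [223, 270], [225, 185]]
[[ 0.6374 -0.0106  0.012 ]
 [ 0.4029 -0.0089  0.012 ]
 [ 0.4007  0.2853  0.012 ]
 [ 0.637   0.287   0.012 ]]
scene jig 7932 [[337, 172], [418, 203], [365, 288], [275, 244]]
[[ 0.4014  0.2831  0.012 ]
 [ 0.6366  0.2859  0.012 ]
 [ 0.6428 -0.0188  0.012 ]
 [ 0.4091 -0.0188  0.012 ]]
((277.5, 227.0), (86.0, 109.0), 90.0)
[[ 0.6398  0.2927  0.012 ]
 [ 0.6402 -0.0106  0.012 ]
 [ 0.4029 -0.0116  0.012 ]
 [ 0.4007  0.2853  0.012 ]] [0.2392 0.3032 0.2373 0.297 ] [0.5209 0.1389 0.012 ]
```

Rail: centre about (0.470,-0.303), along world x. Jig: square to the world within about 1°, centre about (0.521,0.138). I'll move above the rail for a closer look.

Emit:
jog_arm --dr '[[0, 0, 0.94], [0, 0, 0.94], [0, 0, 0.94], [0, 0, 0.94], [0, 0, 0.94], [0, 0, 0], [0, 0, 0], [0, 0, 0], [0, 0, 0], [0, 0, 0]]' --translation '[[0, 0, 0], [0, 0, 0], [0, 0, 0], [0, 0, 0], [0, 0, 0], [0.8, -0.87, 0], [0.8, -0.87, 0], [0.8, -0.87, 0], [0.8, -0.87, 0], [0.8, -0.87, 0]]' --jaw '[1, 1, 1, 1, 1, 1, 1, 1, 1, 1]'

```text
clock: 1.15
position: [0.2849, -0.4922, 0.2311]
ee_rot: [1.0, -0.018, -0.0, -0.0]
ft_force: [0.4, 0.6, 1.0]
grip_width: 1.002
grasp_force: 0.0
```

Emit:
jog_arm --dr '[[0, 0, 0], [0, 0, 0], [0, 0, 0], [0, 0, 0], [0, 0, 0], [0, 0, 0], [0, 0, 0], [0, 0, 0], [0, 0, 0], [0, 0, 0]]' --translation '[[0.8, -0.87, 0], [0.8, -0.87, 0], [0.8, -0.87, 0], [0.8, -0.87, 0], [0.8, -0.87, 0], [0.8, -0.87, 0], [0.8, -0.87, 0], [0.8, -0.87, 0], [0.8, -0.87, 0], [0, 0, 0]]' --jaw '[1, 1, 1, 1, 1, 1, 1, 1, 1, 1]'

```text
clock: 2.15
position: [0.4738, -0.2998, 0.2311]
ee_rot: [1.0, -0.014, 0.0, -0.001]
ft_force: [-0.4, 0.1, -0.1]
grip_width: 0.999
grasp_force: 0.0
```

```bash
python3 - <<'E'
from workcell import manip, optics
from h import *; import pickle
from scipy.spatial.transform import Rotation as R
np.set_printoptions(precision=4,suppress=True)
o=manip.get_obs(); print(o['clock'],o['position'],R.from_quat(o['ee_rot']).as_matrix(),o['joint_pos'])
W=optics.camera('wrist');pickle.dump(W,open('c1.pkl','wb'));cv2.imwrite('pics/w1.png',W['color'][:,:,::-1])
u=proj(W,[.47,-.303,.045])[0].astype(int);print(u)
T=pickle.load(open('c0.pkl','rb'))['top']
m=comp(W,(8,75,50),(20,255,255),tuple(u))
a=cv2.approxPolyDP(cv2.convexHull(hull(m)),4.,True)[:,0];print(m.sum(),a.tolist());print(onz(W,a,.045))
E
```

```text
2.15 [ 0.4738 -0.2998  0.2311] [[ 0.9996 -0.029   0.0009]
 [-0.029  -0.9996  0.0018]
 [ 0.0008 -0.0018 -1.    ]] [ 0.7445  0.2082 -0.2997  1.6226  0.061   1.3202 -1.1641]
[323 214]
5240 [[333, 84], [333, 321], [315, 322], [312, 85]]
[[ 0.5691 -0.3126  0.045 ]
 [ 0.3712 -0.309   0.045 ]
 [ 0.3707 -0.2929  0.045 ]
 [ 0.5689 -0.2971  0.045 ]]
```

View pics/w1.png

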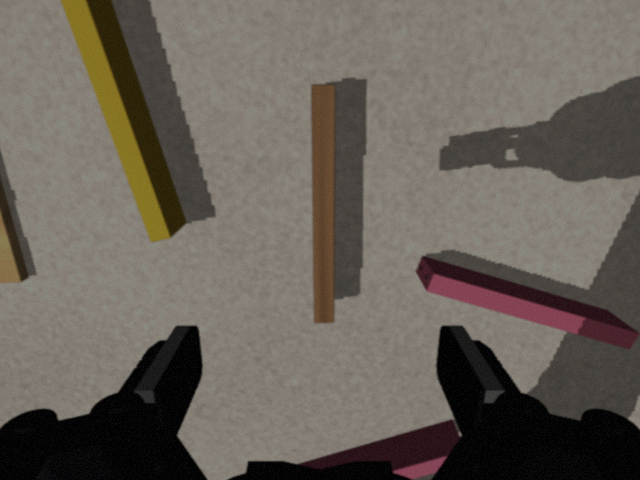

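The wrist view shows the rail top from (323,84) to (324,322) with clear space for the fingers on both sides. It is 198 mm long at z=45 mm, which fits. I'll check the height from two views before descending.

```bash
python3 - <<'E'
from h import *; import pickle
np.set_printoptions(precision=4,suppress=True)
S=pickle.load(open('c0.pkl','rb'))['scene'];W=pickle.load(open('c1.pkl','rb'))
w=[[324,322],[322.5,84]];s=[[173,319.5],[252,373.5]]
X=tri(W,w,S,s);print(X,X.mean(0),np.degrees(np.arctan2(*(X[1]-X[0])[[1,0]])))
E
```

```text
[[ 0.3729 -0.3007  0.0466]
 [ 0.5684 -0.3061  0.0462]] [ 0.4707 -0.3034  0.0464] -1.5747210569035806
```

Emit:
jog_arm --dr '[[0, 0, 0], [0, 0, 0], [0, 0, 0], [0, 0, 0], [0, 0, 0], [0, 0, 0], [0, 0, 0], [0, 0, 0], [0, 0, 0], [0, 0, 0]]' --translation '[[-0.14, 0.13, 0.93], [0, 0, 0.93], [0, 0, 0.93], [0, 0, 0.93], [0, 0, 0.93], [0, 0, 0.93], [0, 0, 0.93], [0, 0, 0.93], [0, 0, 0.93], [0, 0, 0]]' --jaw '[1, 1, 1, 1, 1, 1, 1, 1, 1, 1]'

```text
clock: 3.2
position: [0.4645, -0.3071, 0.0191]
ee_rot: [1.0, -0.018, -0.003, -0.001]
ft_force: [0.1, 0.9, 0.3]
grip_width: 1.003
grasp_force: 0.0
```

Emit:
jog_arm --dr '[[0, 0, 0], [0, 0, 0], [0, 0, 0], [0, 0, 0], [0, 0, 0], [0, 0, 0], [0, 0, 0], [0, 0, 0], [0, 0, 0], [0, 0, 0]]' --translation '[[0, 0, 0], [0, 0, 0], [0, 0, 0], [0, 0, 0], [0, 0, 0], [0, 0, 0], [0, 0, 0], [0, 0, 0], [0, 0, 0], [0, 0, 0]]' --jaw '[0.4, 0, 0, 0, 0, 0, 0, 0, 0, 0]' --squeeze 60

```text
clock: 4.2
position: [0.4679, -0.3074, 0.0229]
ee_rot: [1.0, -0.018, 0.001, 0.0]
ft_force: [-1.7, 1.0, 5.1]
grip_width: 0.193
grasp_force: 60.1
```

Gripped: the opening is 16 mm with 60 N. Now I'll lift, carry and turn.

Emit:
jog_arm --dr '[[0, 0, 0], [0, 0, 0], [0, 0, 0], [0, 0, 0], [0, 0, 0], [0, 0, 0], [0, 0, 0], [0, 0, 0], [0, 0, 0], [0, 0, 0]]' --translation '[[0, 0, -0.4], [0, 0, -0.8], [0, 0, -0.8], [0, 0, -1], [0, 0, -1], [0, 0, -1], [0, 0, -1], [0.25, -0.98, 0], [0.25, -0.98, 0], [0.25, -0.98, 0]]' --jaw '[0, 0, 0, 0, 0, 0, 0, 0, 0, 0]'

```text
clock: 5.2
position: [0.4887, -0.2335, 0.1728]
ee_rot: [1.0, -0.018, 0.0, 0.0]
ft_force: [-0.9, 0.1, -0.7]
grip_width: 0.198
grasp_force: 59.0
```

Emit:
jog_arm --dr '[[0, 0, 0], [0, 0, 0], [0, 0, 0], [0, 0, 0], [0, 0, 0], [0, 0, 0], [0, 0, 0], [0, 0, 0], [0, 0, 0], [0, 0, 0]]' --translation '[[0.25, -0.98, 0], [0.25, -0.98, 0], [0.25, -0.98, 0], [0.25, -0.98, 0], [0.25, -0.98, 0], [0.25, -0.98, 0], [0.25, -0.98, 0], [0.25, -0.98, 0], [0.25, -0.98, 0], [0.25, -0.98, 0]]' --jaw '[0, 0, 0, 0, 0, 0, 0, 0, 0, 0]'

```text
clock: 6.2
position: [0.5599, 0.0092, 0.1726]
ee_rot: [1.0, -0.018, 0.0, 0.0]
ft_force: [-1.0, -0.2, -1.1]
grip_width: 0.199
grasp_force: 59.0
```

Emit:
jog_arm --dr '[[0, 0, 0], [0, 0, 0], [0, 0, 0], [0, 0, -1], [0, 0, -1], [0, 0, -1], [0, 0, -1], [0, 0, -1], [0, 0, -1], [0, 0, -1]]' --translation '[[0.25, -0.98, 0], [0.25, -0.98, 0], [0.25, -0.98, 0], [0, 0, 0], [0, 0, 0], [0, 0, 0], [0, 0, 0], [0, 0, 0], [0, 0, 0], [0, 0, 0]]' --jaw '[0, 0, 0, 0, 0, 0, 0, 0, 0, 0]'

```text
clock: 7.2
position: [0.581, 0.081, 0.1725]
ee_rot: [0.974, 0.226, -0.0, 0.0]
ft_force: [-0.2, 0.6, -1.8]
grip_width: 0.197
grasp_force: 59.0
```

Emit:
jog_arm --dr '[[0, 0, -1], [0, 0, -1], [0, 0, -1], [0, 0, -1], [0, 0, -1], [0, 0, -1], [0, 0, -1], [0, 0, -1], [0, 0, -1], [0, 0, -1]]' --translation '[[0, 0, 0], [0, 0, 0], [0, 0, 0], [0, 0, 0], [0, 0, 0], [0, 0, 0], [0, 0, 0], [0, 0, 0], [0, 0, 0], [0, 0, 0]]' --jaw '[0, 0, 0, 0, 0, 0, 0, 0, 0, 0]'

```text
clock: 8.2
position: [0.5809, 0.0809, 0.1724]
ee_rot: [0.838, 0.546, -0.0, 0.0]
ft_force: [-0.5, -0.8, -0.6]
grip_width: 0.196
grasp_force: 59.0
```

Emit:
jog_arm --dr '[[0, 0, -1], [0, 0, -1], [0, 0, -1], [0, 0, -1], [0, 0, -1], [0, 0, -1], [0, 0, 0], [0, 0, 0]]' --translation '[[0, 0, 0], [0, 0, 0], [0, 0, 0], [0, 0, 0], [0, 0, 0], [0, 0, 0], [0, 0, 0], [0, 0, 0]]' --jaw '[0, 0, 0, 0, 0, 0, 0, 0]'

```text
clock: 9.0
position: [0.5811, 0.0809, 0.1723]
ee_rot: [0.708, 0.706, -0.0, 0.0]
ft_force: [-0.7, 0.2, -1.7]
grip_width: 0.197
grasp_force: 59.0
```

```bash
python3 - <<'E'
from workcell import manip, optics
from h import *; import pickle
from scipy.spatial.transform import Rotation as R
np.set_printoptions(precision=4,suppress=True)
o=manip.get_obs(); print(o['clock'],o['position'],R.from_quat(o['ee_rot']).as_matrix(),o['joint_pos'],o['grip_width'],o['ft_force'])
W=optics.camera('wrist');W['obs']=o;pickle.dump(W,open('c2.pkl','wb'));cv2.imwrite('pics/w2.png',W['color'][:,:,::-1])
E
```

```text
9.0 [0.5811 0.0809 0.1723] [[ 0.0026  1.      0.0001]
 [ 1.     -0.0026 -0.0003]
 [-0.0003  0.0001 -1.    ]] [ 0.4139  0.3932 -0.7863  1.6111  0.2893  1.2581 -0.4267] 0.1968622138926729 [-0.6509  0.1957 -1.7243]
```

View pics/w2.png

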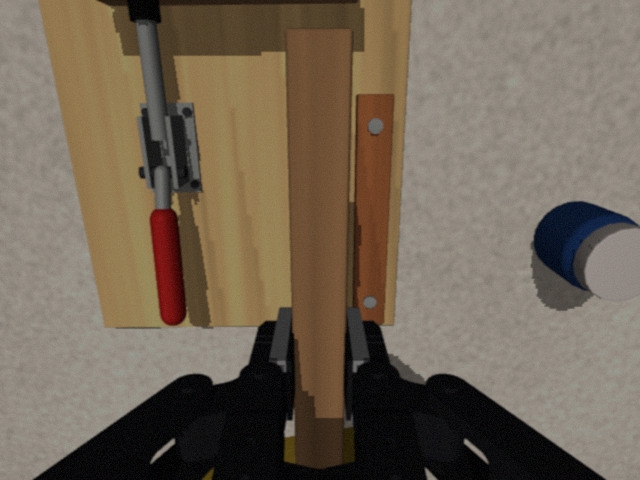

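The wrist view shows the rail held straight, with its far end at (319,30). The fence runs from (357..393,95) to row 322, and the base's right edge goes from (411,0) to (395,326). The end board's edge is at row ~3 and the jar sits clear at (600,255).

```bash
python3 - <<'E'
from h import *; import pickle
np.set_printoptions(precision=4,suppress=True)
W=pickle.load(open('c2.pkl','rb'));T=pickle.load(open('c0.pkl','rb'))['top']
h=cv2.cvtColor(W['color'],cv2.COLOR_RGB2HSV)
for p in((320,100),(375,220),(400,150)): print(h[p[1],p[0]])
S=h[...,1].astype(int);H=h[...,0].astype(int)
# fence mask rows 100..180
L=[];Rr=[];B=[];rl=[];rr=[]
for v in range(102,300,6):
    c=[u for u in range(352,400) if S[v,u]>150 and H[v,u]<17]
    if c: L.append((min(c)-.5,v));Rr.append((max(c)+.5,v))
    c=[u for u in range(380,425) if S[v,u]>60]; B.append((max(c)+.5,v))
for n,P,z in(('fenceL',L,.027),('fenceR',Rr,.027),('base+x',B,.012)):
    X=onz(W,P,z); k=np.polyfit(X[:,1],X[:,0],1); print(n,X[::6,:2].tolist(),'slope',k[0],'x at y=.12',np.polyval(k,.12))
for n,uv,z in(('fence+y end',(375,94.5),.027),('fence-y end',(373,322.5),.027),('base -y',(220,327),.012),('board edge',(230,2.5),.057)): print(n,onz(W,uv,z))
# rail edges, held: top z = tcp-.0229+.045
zt=W['obs']['position'][2]-.0229+.045
a=[(287,30),(351,30),(292,300),(346.5,300)]
print('rail',onz(W,a,zt), onz(W,[(319,29.5)],zt))
# top view: end board and fence
h=cv2.cvtColor(T['color'],cv2.COLOR_RGB2HSV)
for v in(205,): print([(u,*h[v,u].tolist()) for u in range(230,262,1)])
for u in(290,310): print([(v,*h[v,u].tolist()) for v in range(182,202)])
E
```

```text
[ 13 131 109]
[ 12 171 109]
[ 18 122 140]
fenceL [[0.606066252044661, 0.16367727716692157], [0.606003528444007, 0.14070155907662157], [0.6066304017648894, 0.11642585097000338], [0.6058671417587381, 0.0907429789037292], [0.606527466743801, 0.06351801277139742], [0.6072285510865068, 0.03461255270576727]] slope -0.0052174161444014985 x at y=.12 0.6064045326638406
fenceR [[0.6303417444881189, 0.16360839396922783], [0.6302717710160008, 0.1406320443730048], [0.6301978444800731, 0.11635767463682638], [0.6308329491723937, 0.09067000743473753], [0.6307713967908559, 0.06344637940498811], [0.630706045127934, 0.0345423903462693]] slope -0.006695674519796979 x at y=.12 0.6303507322502828
base+x [[0.6411762232020123, 0.1635100838513946], [0.6413301598357873, 0.13933652772454835], [0.6414927930117955, 0.11379730348723568], [0.6416648811096872, 0.08677331841538505], [0.6418472733281232, 0.05813121795276066], [0.6420409236992739, 0.02772118493334927]] slope -0.007033221560682488 x at y=.12 0.6416850499700524
fence+y end [[0.618  0.1683 0.027 ]]
fence-y end [[ 0.6234 -0.0002  0.027 ]]
base -y [[ 0.498
[... 966 characters left out ...]
, 14, 151, 105), (189, 12, 166, 106), (190, 13, 152, 106), (191, 14, 172, 105), (192, 11, 161, 108), (193, 12, 153, 102), (194, 12, 158, 105), (195, 15, 171, 76), (196, 18, 122, 88), (197, 19, 109, 124), (198, 18, 115, 126), (199, 19, 119, 124), (200, 19, 113, 126), (201, 21, 118, 130)]
[(182, 23, 27, 125), (183, 30, 18, 126), (184, 19, 70, 124), (185, 19, 114, 121), (186, 21, 117, 98), (187, 14, 147, 104), (188, 12, 152, 97), (189, 14, 175, 92), (190, 10, 150, 102), (191, 13, 159, 101), (192, 15, 168, 103), (193, 12, 171, 103), (194, 13, 161, 106), (195, 14, 159, 61), (196, 18, 111, 83), (197, 18, 116, 123), (198, 20, 113, 131), (199, 18, 116, 134), (200, 19, 112, 130), (201, 21, 109, 122)]
```

Face positions: fence at x=0.606 and end board at y≈0.223. The rail's side is at 0.590 and its end at 0.182. I'll lower it here with a 0.45° yaw correction.

Emit:
jog_arm --dr '[[0, 0, -0.11], [0, 0, 0], [0, 0, 0], [0, 0, 0], [0, 0, 0], [0, 0, 0], [0, 0, 0], [0, 0, 0], [0, 0, 0], [0, 0, 0]]' --translation '[[0, 0, 0.8], [0, 0, 0.8], [0, 0, 0.8], [0, 0, 0.8], [0, 0, 0.8], [0, 0, 0.6], [0, 0, 0.4], [0, 0, 0.3], [0, 0, 0], [0, 0, 0]]' --jaw '[0, 0, 0, 0, 0, 0, 0, 0, 0, 0]'

```text
clock: 10.05
position: [0.5815, 0.0813, 0.0401]
ee_rot: [0.705, 0.71, 0.0, 0.0]
ft_force: [0.2, 0.2, -0.5]
grip_width: 0.195
grasp_force: 59.0
```

Emit:
jog_arm --dr '[[0, 0, 0], [0, 0, 0], [0, 0, 0], [0, 0, 0]]' --translation '[[0, 0, 0.06], [0, 0, 0.06], [0, 0, 0], [0, 0, 0]]' --jaw '[0, 0, 0, 0]'

```text
clock: 10.45
position: [0.5812, 0.0811, 0.0367]
ee_rot: [0.705, 0.71, 0.0, 0.0]
ft_force: [0.4, 0.3, -1.3]
grip_width: 0.197
grasp_force: 59.0
```

Emit:
jog_arm --dr '[[0, 0, 0], [0, 0, 0], [0, 0, 0]]' --translation '[[0, 0, 0.05], [0, 0, 0], [0, 0, 0]]' --jaw '[0, 0, 0]'

```text
clock: 10.75
position: [0.5812, 0.0811, 0.0353]
ee_rot: [0.705, 0.71, -0.0, 0.0]
ft_force: [-0.1, -0.2, -0.7]
grip_width: 0.199
grasp_force: 59.0
```

Emit:
jog_arm --dr '[[0, 0, 0], [0, 0, 0], [0, 0, 0]]' --translation '[[0, 0, 0.04], [0, 0, 0], [0, 0, 0]]' --jaw '[0, 0, 0]'

```text
clock: 11.05
position: [0.5813, 0.0811, 0.035]
ee_rot: [0.705, 0.71, -0.0, 0.0]
ft_force: [-2.4, -0.4, 6.4]
grip_width: 0.193
grasp_force: 60.1
```

Base contact at z=0.035. Now the slide towards the fence (tool +y).

Emit:
jog_arm --dr '[[0, 0, 0], [0, 0, 0], [0, 0, 0], [0, 0, 0], [0, 0, 0], [0, 0, 0]]' --translation '[[0, 0.1, -0.01], [0, 0.15, 0], [0, 0.15, 0], [0, 0.12, 0], [0, 0, 0], [0, 0, 0]]' --jaw '[0, 0, 0, 0, 0, 0]'

```text
clock: 11.65
position: [0.5942, 0.0816, 0.035]
ee_rot: [0.704, 0.71, 0.0, -0.0]
ft_force: [-3.5, 0.7, 4.6]
grip_width: 0.194
grasp_force: 59.9
```

Emit:
jog_arm --dr '[[0, 0, 0], [0, 0, 0], [0, 0, 0]]' --translation '[[0, 0.04, 0], [0, 0, 0], [0, 0, 0]]' --jaw '[0, 0, 0]'

```text
clock: 11.95
position: [0.5947, 0.0816, 0.035]
ee_rot: [0.704, 0.71, -0.0, -0.0]
ft_force: [-6.2, -0.5, 7.2]
grip_width: 0.197
grasp_force: 60.2
```

Emit:
jog_arm --dr '[[0, 0, 0], [0, 0, 0], [0, 0, 0]]' --translation '[[0, 0.03, -0.01], [0, 0, 0], [0, 0, 0]]' --jaw '[0, 0, 0]'

```text
clock: 12.25
position: [0.596, 0.0814, 0.035]
ee_rot: [0.704, 0.71, 0.0, 0.0]
ft_force: [-1.9, -0.0, 4.0]
grip_width: 0.198
grasp_force: 59.6
```

```bash
python3 - <<'E'
from workcell import manip, optics
from h import *; import pickle
np.set_printoptions(precision=4,suppress=True)
o=manip.get_obs();print(o['position'],o['torque'],o['ft_force'])
W=optics.camera('wrist');W['obs']=o;pickle.dump(W,open('c3.pkl','wb'))
cv2.imwrite('pics/w3.png',np.clip(W['color'][:,:,::-1]*1.3,0,255))
E
```

```text
[0.596  0.0814 0.035 ] [0.1056 0.5296 0.0594] [-1.9149 -0.041   3.9708][ WARN:0@0.641] global loadsave.cpp:1063 imwrite_ Unsupported depth image for selected encoder is fallbacked to CV_8U.
```

View pics/w3.png

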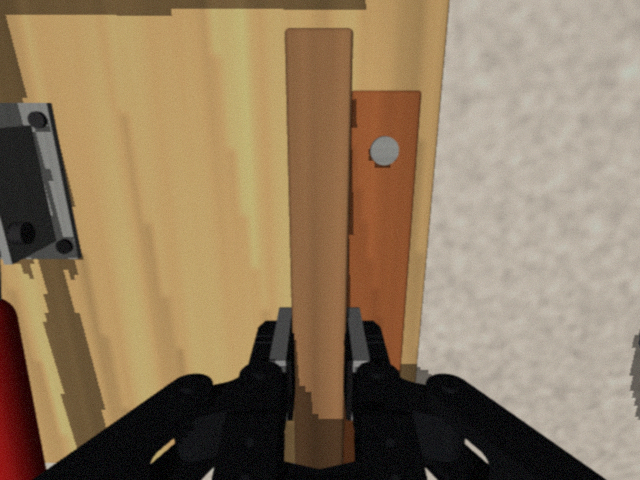

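The rail (320,230) is parallel to the fence (edge at 353,95) and nearly touching. The 6 N reading was stick-slip, so I'll keep creeping.

Emit:
jog_arm --dr '[[0, 0, 0], [0, 0, 0], [0, 0, 0]]' --translation '[[0, 0.03, 0], [0, 0, 0], [0, 0, 0]]' --jaw '[0, 0, 0]'

```text
clock: 12.6
position: [0.5961, 0.0814, 0.035]
ee_rot: [0.704, 0.71, -0.001, -0.0]
ft_force: [-4.8, -0.3, 7.2]
grip_width: 0.195
grasp_force: 60.3
```

Emit:
jog_arm --dr '[[0, 0, 0], [0, 0, 0], [0, 0, 0]]' --translation '[[0, 0.03, 0], [0, 0, 0], [0, 0, 0]]' --jaw '[0, 0, 0]'

```text
clock: 12.9
position: [0.5969, 0.0814, 0.035]
ee_rot: [0.704, 0.71, -0.0, -0.0]
ft_force: [-5.9, 0.3, 7.1]
grip_width: 0.202
grasp_force: 60.2
```

Emit:
jog_arm --dr '[[0, 0, 0], [0, 0, 0], [0, 0, 0]]' --translation '[[0, 0.03, 0], [0, 0, 0], [0, 0, 0]]' --jaw '[0, 0, 0]'

```text
clock: 13.2
position: [0.5977, 0.0814, 0.035]
ee_rot: [0.704, 0.71, -0.0, -0.0]
ft_force: [-6.2, -0.8, 7.5]
grip_width: 0.198
grasp_force: 60.2
```

Emit:
jog_arm --dr '[[0, 0, 0], [0, 0, 0], [0, 0, 0]]' --translation '[[0, 0, -0.012], [0, 0, 0], [0, 0, 0]]' --jaw '[0, 0, 0]'

```text
clock: 13.5
position: [0.5982, 0.0812, 0.035]
ee_rot: [0.705, 0.71, -0.0, 0.0]
ft_force: [-1.9, 0.1, 2.2]
grip_width: 0.199
grasp_force: 59.4
```

Emit:
jog_arm --dr '[[0, 0, 0], [0, 0, 0], [0, 0, 0]]' --translation '[[0, 0.03, 0], [0, 0, 0], [0, 0, 0]]' --jaw '[0, 0, 0]'

```text
clock: 13.8
position: [0.5982, 0.0812, 0.035]
ee_rot: [0.705, 0.71, -0.001, -0.0]
ft_force: [-6.6, -0.2, 5.5]
grip_width: 0.2
grasp_force: 59.9
```

Emit:
jog_arm --dr '[[0, 0, 0], [0, 0, 0], [0, 0, 0]]' --translation '[[0, 0.03, 0], [0, 0, 0], [0, 0, 0]]' --jaw '[0, 0, 0]'

```text
clock: 14.1
position: [0.5983, 0.0812, 0.035]
ee_rot: [0.704, 0.71, -0.001, -0.001]
ft_force: [-9.5, -1.1, 9.1]
grip_width: 0.195
grasp_force: 60.5
```

Fence contact at x≈0.598: the force rises and the position holds. I'll ease off and slide towards the end board.

Emit:
jog_arm --dr '[[0, 0, 0], [0, 0, 0], [0, 0, 0], [0, 0, 0], [0, 0, 0], [0, 0, 0], [0, 0, 0], [0, 0, 0], [0, 0, 0], [0, 0, 0]]' --translation '[[0, -0.03, -0.012], [0, 0, 0], [0.1, 0, 0], [0.2, 0, 0], [0.2, 0, 0], [0.2, 0, 0], [0.2, 0, 0], [0.2, 0, 0], [0.1, 0, 0], [0, 0, 0]]' --jaw '[0, 0, 0, 0, 0, 0, 0, 0, 0, 0]'

```text
clock: 15.1
position: [0.598, 0.1079, 0.035]
ee_rot: [0.705, 0.709, -0.003, 0.001]
ft_force: [-8.7, -10.3, 8.2]
grip_width: 0.197
grasp_force: 60.2
```

Emit:
jog_arm --dr '[[0, 0, 0], [0, 0, 0], [0, 0, 0], [0, 0, 0], [0, 0, 0]]' --translation '[[0.06, 0, 0], [0.06, 0, 0], [0.06, 0, 0], [0, 0, 0], [0, 0, 0]]' --jaw '[0, 0, 0, 0, 0]'

```text
clock: 15.6
position: [0.598, 0.1112, 0.035]
ee_rot: [0.706, 0.709, -0.003, 0.001]
ft_force: [-11.0, -13.5, 9.9]
grip_width: 0.199
grasp_force: 60.5
```

Rubbing is large because of the side and down load, so I'll relieve both before going on (about 11 mm left).

Emit:
jog_arm --dr '[[0, 0, 0], [0, 0, 0], [0, 0, 0], [0, 0, 0]]' --translation '[[0, -0.05, -0.03], [0, 0, 0], [0, 0, 0], [0, 0, 0]]' --jaw '[0, 0, 0, 0]'

```text
clock: 16.0
position: [0.5977, 0.1161, 0.0362]
ee_rot: [0.704, 0.71, 0.0, 0.0]
ft_force: [-0.4, 0.5, -0.4]
grip_width: 0.199
grasp_force: 59.0
```

Emit:
jog_arm --dr '[[0, 0, 0], [0, 0, 0], [0, 0, 0], [0, 0, 0]]' --translation '[[0, 0, 0.045], [0.06, 0, 0], [0, 0, 0], [0, 0, 0]]' --jaw '[0, 0, 0, 0]'

```text
clock: 16.4
position: [0.5974, 0.1175, 0.035]
ee_rot: [0.704, 0.71, 0.0, -0.0]
ft_force: [0.6, -0.4, -1.0]
grip_width: 0.197
grasp_force: 59.1
```

Emit:
jog_arm --dr '[[0, 0, 0], [0, 0, 0], [0, 0, 0], [0, 0, 0]]' --translation '[[0.05, 0, 0], [0.03, 0, 0], [0, 0, 0], [0, 0, 0]]' --jaw '[0, 0, 0, 0]'

```text
clock: 16.8
position: [0.5974, 0.1194, 0.035]
ee_rot: [0.704, 0.71, 0.0, -0.0]
ft_force: [-1.0, -0.1, -0.9]
grip_width: 0.194
grasp_force: 59.2
```

```bash
python3 - <<'E'
from workcell import manip, optics
from h import *; import pickle
np.set_printoptions(precision=4,suppress=True)
o=manip.get_obs();print(o['position'],o['ft_force'])
W=optics.camera('wrist');W['obs']=o;pickle.dump(W,open('c4.pkl','wb'))
c=cv2.resize(W['color'][0:130,230:430,::-1],None,fx=4,fy=4,interpolation=cv2.INTER_CUBIC)
cv2.imwrite('pics/w4.png',cv2.convertScaleAbs(c,alpha=1.5))
E
```

```text
[0.5974 0.1194 0.035 ] [-1.0166 -0.0755 -0.903 ]
```

View pics/w4.png

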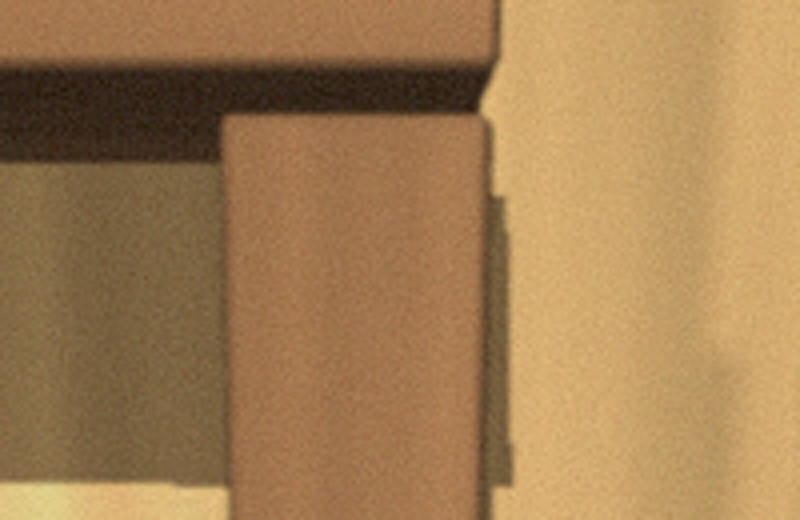

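The crop shows the rail end at row 115 and the board edge at row 65, so the gap is about 3.5 mm. The rail side is ~0.7 mm short of the fence plane (487 vs 497). I'll press lightly to the fence, then creep in.

Emit:
jog_arm --dr '[[0, 0, 0], [0, 0, 0], [0, 0, 0], [0, 0, 0], [0, 0, 0]]' --translation '[[0, 0.03, 0], [0, 0, 0], [0.04, 0, 0], [0.04, 0, 0], [0, 0, 0]]' --jaw '[0, 0, 0, 0, 0]'

```text
clock: 17.35
position: [0.5979, 0.1194, 0.035]
ee_rot: [0.705, 0.709, -0.001, 0.001]
ft_force: [-4.0, -6.8, 5.5]
grip_width: 0.196
grasp_force: 59.9
```

Emit:
jog_arm --dr '[[0, 0, 0], [0, 0, 0], [0, 0, 0]]' --translation '[[0.03, 0, 0], [0, 0, 0], [0, 0, 0]]' --jaw '[0, 0, 0]'

```text
clock: 17.65
position: [0.5979, 0.1194, 0.035]
ee_rot: [0.705, 0.709, -0.002, 0.001]
ft_force: [-5.7, -8.1, 5.4]
grip_width: 0.197
grasp_force: 60.1
```

Emit:
jog_arm --dr '[[0, 0, 0], [0, 0, 0], [0, 0, 0]]' --translation '[[0.03, 0, 0], [0, 0, 0], [0, 0, 0]]' --jaw '[0, 0, 0]'

```text
clock: 17.95
position: [0.5979, 0.12, 0.035]
ee_rot: [0.705, 0.709, -0.002, 0.001]
ft_force: [-5.5, -8.8, 6.3]
grip_width: 0.2
grasp_force: 60.2
```

Emit:
jog_arm --dr '[[0, 0, 0], [0, 0, 0], [0, 0, 0], [0, 0, 0]]' --translation '[[-0.04, -0.01, 0], [0, 0, -0.02], [0, 0, 0], [0, 0, 0]]' --jaw '[0, 0, 0, 0]'

```text
clock: 18.35
position: [0.5979, 0.1217, 0.0354]
ee_rot: [0.704, 0.71, -0.0, 0.0]
ft_force: [-0.7, -2.5, -1.7]
grip_width: 0.199
grasp_force: 59.1
```

Emit:
jog_arm --dr '[[0, 0, 0], [0, 0, 0], [0, 0, 0]]' --translation '[[0.03, 0, 0], [0, 0, 0], [0, 0, 0]]' --jaw '[0, 0, 0]'

```text
clock: 18.65
position: [0.5979, 0.1217, 0.0354]
ee_rot: [0.705, 0.71, -0.0, 0.0]
ft_force: [-0.9, -4.7, 0.5]
grip_width: 0.193
grasp_force: 59.3
```

Emit:
jog_arm --dr '[[0, 0, 0], [0, 0, 0], [0, 0, 0]]' --translation '[[0.03, 0, 0], [0, 0, 0], [0, 0, 0]]' --jaw '[0, 0, 0]'

```text
clock: 18.95
position: [0.5979, 0.1217, 0.0353]
ee_rot: [0.705, 0.709, -0.001, 0.001]
ft_force: [-2.8, -6.7, 1.4]
grip_width: 0.197
grasp_force: 59.4
```

End-board contact at y=0.1217: the position holds with little down force. Now up to about 11 N.

Emit:
jog_arm --dr '[[0, 0, 0], [0, 0, 0], [0, 0, 0], [0, 0, 0]]' --translation '[[0.03, 0, 0], [0.03, 0, 0], [0, 0, 0], [0, 0, 0]]' --jaw '[0, 0, 0, 0]'

```text
clock: 19.35
position: [0.5979, 0.1218, 0.0353]
ee_rot: [0.705, 0.709, -0.002, 0.001]
ft_force: [-3.6, -11.6, 3.1]
grip_width: 0.199
grasp_force: 59.7
```

```bash
python3 - <<'E'
from workcell import manip, optics
from h import *
from scipy.spatial.transform import Rotation as R
np.set_printoptions(precision=4,suppress=True)
for i in range(3):
    W=optics.camera('wrist');o=manip.get_obs();print(o['clock'],o['position'],o['ft_force'],o['torque'])
print(R.from_quat(o['ee_rot']).as_matrix())
a=cv2.resize(W['color'][0:130,230:430,::-1],None,fx=4,fy=4,interpolation=cv2.INTER_CUBIC)
cv2.imwrite('pics/w5.png',cv2.convertScaleAbs(a,alpha=1.5))
E
```

```text
19.4 [0.5979 0.1217 0.0353] [ -2.8914 -11.3504   3.5796] [-2.1887  0.7295  0.1996]
19.45 [0.5978 0.1217 0.0353] [ -4.1843 -11.6007   4.2335] [-2.1895  0.7272  0.2548]
19.5 [0.5978 0.1218 0.0353] [ -3.885  -11.8617   4.2398] [-2.2057  0.7393  0.2478]
[[-0.0053  1.     -0.001 ]
 [ 1.      0.0053 -0.0039]
 [-0.0039 -0.001  -1.    ]]
```

View pics/w5.png

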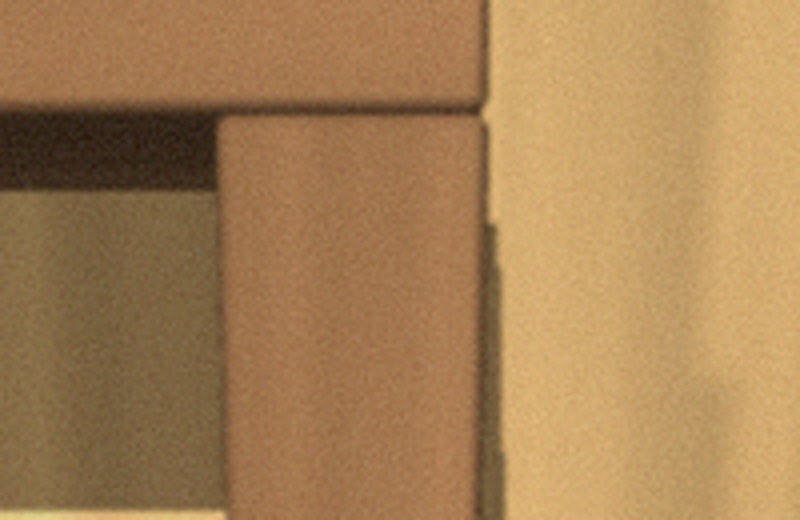

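The crop shows the rail end butted against the board (row ~112), with the sides flush (x≈484). I'll add a trace of push, settle and hand in.

Emit:
jog_arm --dr '[[0, 0, 0], [0, 0, 0], [0, 0, 0], [0, 0, 0], [0, 0, 0], [0, 0, 0]]' --translation '[[0.02, 0, 0], [0, 0, 0], [0, 0, 0], [0, 0, 0], [0, 0, 0], [0, 0, 0]]' --jaw '[0, 0, 0, 0, 0, 0]'

```text
clock: 20.1
position: [0.5978, 0.1217, 0.0353]
ee_rot: [0.705, 0.709, -0.002, 0.001]
ft_force: [-3.7, -12.9, 3.0]
grip_width: 0.195
grasp_force: 59.8
```

```bash
python3 - <<'E'
from workcell import manip
o=manip.get_obs();print(o['position'],o['ft_force'])
f=o['ft_force']
if 9<-f[1]<16: print(manip.hand_in())
E
```

```text
[0.59784993 0.12173852 0.0353121 ] [ -3.74571626 -12.88524388   3.04775996]
the job is handed in; nothing more can be done
None
```

I've handed the job in: the rail stands against the long fence with its end butted square to the end board, still gripped and pushed with about 13 N at the wrist (rubbing takes part of that); the result wasn't reported back.

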